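Clamp the bottles on the heated shaker

ROBOT

A 6-joint arm with a two-finger parallel gripper is mounted at the origin on the work surface. World frame = base frame: x ahead of the robot, y to its left, z up, the work surface at z = 0. Lengths are in m, angles in rad, forces in N, time in s.
With the tool pointing down it reaches from about 0.375 to 0.9 m from the base axis. Payload 3.1 kg.
Tool frame: the origin (TCP) lies at the very end of the fingers, on their centre line; the grasp point (between the pads) lies 19 mm behind it; z points along the fingers, y is the line along which they close (so a half turn about z gives the same grasp; the last joint's range is limited). The gripper opens to 85 mm and grips with 20 to 120 N. Pads are 22 mm wide; open, the fingers measure 114 mm over their backs; the gripper's body (76 mm by 85 mm) begins 54 mm behind the grasp point. The pads swing forward as they close: fully open they stand 13 mm farther back than shut.
Start: joints at [-1.353, 0.527, 1.433, -0, 1.181, -0.178], TCP at [0.241, -0.577, 0.231] pointing down, gripper open.
Joint ranges: [-3.08, 3.08], [-0.75, 2.2], [0.22, 2.44], [-1.43, 4.57], [0, 2.65], [-2.85, 2.85]. Speed limits (rad/s): [2.79, 2.79, 3.14, 3.14, 3.14, 3.14].

INTERFACE

Orientations are given as a unit quaternion [x, y, z, w].
In Python, from station import telemetry, snapshot, ticket gives the robot as it stands.
- The arm moves only by the tool move_arm, never from a script. Its argument "commands" is text: rows parted by semicolons, each of 7 numbers parted by spaces: the shift along the tool's x, y, z in mm, then the turn, a rotation vector about the tool's x, y, z in degrees, then the opening, from -1 (shut) to 1 (fully open). A call has exactly 5 rows; each row is the pose to reach, as a shift and turn from the pose commanded when the call began, along the tool's axes at that moment; what a row does not reach only later rows make up. A row lasts 1/8 s, in which the tool goes at most 62.5 mm and 10.7 degrees, less where a joint would pass 70% of its speed; a pose out of reach is approached as far as the arm can. A call with a gripper value outside its range is refused whole. The fingers move at their own pace and stop on an object; "grip_force" is the grip in N (left out, the last holds). Time passes only in rows, so rows that repeat a pose let the fingers close, or fill a call up. It gives the time, the measured TCP pose, the force, the opening and the grip force at its end, in the units of the state.
- telemetry.sense(): the state, without advancing time (a new reading comes with each control period).
- snapshot(name): name is "scene" or "top"; returns a dict with "image" (420x560x3 uint8, red, green, blue), "fx", "fy", "cx", "cy" (pixels), "pose" (4x4, takes a point from camera to world coordinates). Camera axes: x right, y down, z forward; pixel columns grow to the right and rows downward; lengths in m; the calibration is good to about 2 mm. A picture is of the moment at which its call begins. There is no depth.
- ticket.sign_off(): hands the job in; it is judged then, once.
The state is a dict: "t": time; "q": joint angles; "qd": joint speeds; "tau": joint torques, N m; "tcp_pos": TCP position; "tool_rot": TCP orientation; "force": force on the tool from outside, world axes, zero at the start; "ft_torque": the same for the moment, N m; "finger_gap": opening from 0.0 (shut) to 1.0 (fully open); "gripper_force": force on a finger pad.
Only numpy, scipy, OpenCV 4.12 (cv2) and the standard library are available. Lean on these libraries where they do the work, as an engineer would, in place of code of your own. Each camera call takes 0.05 s, during which the arm holds its last target. There are 200 camera calls.

TASK

Get the bottles on the heated shaker ready for a run. Without lifting any bottle off the platform or tipping it, slide the tall bottles on to the two inner marked rings and the short ones on to the two outer rings, one to a ring and centred on it, in front of the fixed bar at the far side; then, with both clamp knobs loosened, slide the near clamp bar up until it presses the bottles against the fixed bar, and turn both knobs fully tight again so that it holds them snugly. Leave the ice box and the tube rack where they are.

Things in the scene. Friction and masses are not known exactly. Their poses are not given: they have to be found in the camera images.
- shaker: Heated orbital shaker, fixed to the bench; flat aluminium platform 320 (its x) by 400 mm (its y), top 90 mm above the bench. Origin on the bench; x points away from the robot, from clamp bar to fixed bar, y left, z up; turned up to 7 degrees. Rails 22 mm wide, 24 high, run along x at y = +175 and -175 mm, from x = -170 to +150. Heights 'above the platform' count from its top.
- ring_outer_left (a point): Centre, on the platform surface, of the leftmost of four dark engraved rings (66 mm outside, in one row 75 mm apart) just in front of the fixed bar, at shaker x = 77, y = +112.5 mm. A 56 mm bottle centred on a ring touches the fixed bar.
- ring_inner_left (a point): Centre of the inner left ring, shaker x = 77, y = +37.5 mm.
- ring_inner_right (a point): Centre of the inner right ring, shaker x = 77, y = -37.5 mm.
- ring_outer_right (a point): Centre of the outer right ring, shaker x = 77, y = -112.5 mm.
- bar (a joint): Slide of the clamp bar along the rails, m, growing towards the fixed bar; its far face is at shaker x = value - 0.120. Starts at 0 to 0.015, ends at 0.185, about 0.169 when it presses the bottles on the fixed bar. Free, it takes 2 to 4 N to move and about 1 N more per bottle; 10 to 15 N presses them home; with a knob tight it is held fast. Move it by a clamp knob or push its near side.
- bar_face (a point): Middle of the clamp bar's far face, 42 mm above the platform. Aluminium bar 16 mm thick, 30 to 54 mm above the platform, from rail to rail; at each end a block 50 mm (x) by 36 mm, top 54 mm above the platform, rides on the rail and carries a clamp knob.
- knob_left (a joint): Turn of the left clamp knob, rad: 0 fully loose, 1.45 fully tight (end stops), growing clockwise seen from above. The brake bites from about 0.9 and counts as tight above 1.25; the bar is free below 0.8. The knob stays where it is left and takes less than 0.5 Nm.
- knob_right (a joint): Turn of the right clamp knob, as the left one.
- knob_left_grip (a point): On the left knob's axis (shaker y = +175 mm, 8 mm behind the bar's far face), 80 mm above the platform, where to grip. Black T-grip 58 mm long, 14 thick, 66 to 90 mm above the platform, over a 40 mm disc (60 to 66). The point's x axis runs along the grip: along the rail when fully loose (0), nearly across it when tight.
- knob_right_grip (a point): The same point of the right knob, at platform y = -175 mm.
- tall1: Tall amber bottle, upright, 120 mm high: body 56 mm in diameter up to 73 mm, neck, and a grey screw cap 40 mm in diameter and 24 mm high at the top (96 to 120 mm). 320 g, more or less. Origin at the centre of its underside, z up. Slides easily on the platform, but pivots between the fingers if its cap is held lightly (90 N holds it upright). Starts on the near half. May be absent.
- tall2: Another tall bottle, the same as tall1. May be absent.
- short1: Short amber bottle, upright, 95 mm high: body 56 mm in diameter up to 48 mm, neck, and the same grey cap (71 to 95 mm). 220 g, more or less. Origin at the centre of its underside, z up. May be absent.
- short2: Another short bottle, the same as short1. May be absent.
- ice_box: White foam ice box with lid, 206 by 146 by 103 mm, on the bench to the left. Leave alone.
- tube_rack: Blue tube rack with capped tubes, 170 by 80 by 106 mm, on the bench to the right. Leave alone.
- fixed_bar: Aluminium bar fixed across the platform's far side, 16 mm thick, 30 to 54 mm above the platform, with end blocks on the rails (tops 54 mm above the platform). Origin on the platform surface at the middle of its near face (shaker x = 105 mm).
There are look-alikes about, which are no part of the job. What is shaped like the tall2 but red is not meant. Leave any red look-alike of the tall1 alone.

How it is judged:
By the outcome, as a careful person would: the job done as asked, in the order asked, and still so for the second after the job is handed in, with the robot touching nothing.
Of tall1, short1, tall2, short2 only 3 to 4 are there at a start; the rules pass over those that are not, and their reading is None.
At some moment in a run one of tall1, tall2, short1, short2 may be knocked a few centimetres aside while the robot is not near it.
Once in a run the grip may slacken for a moment while it holds something.
It also fails if it takes over 210 s, if anything falls off the work surface, if the arm or the gripper's body presses on something with over 40 N, if the wrist force passes 120 N, or if a joint passes its speed limit or range.

## Working session

There is one attempt and no reset: what is moved stays moved. The work goes in short steps, Python scripts to look and compute and a tool call to move; the robot and the scene stay as the last step left them, time stands still between calls to the robot, and variables do not carry over. Pictures are saved under pics/ and viewed, at most 14 in all, crops included, and the job is handed in when it is done.

Besides the shell and the picture viewer there is one more tool, called after "Call:" as a command line: name --argument value ..., lists and objects as JSON in quotes. move_arm: Moves the arm, as the interface text tells. Its arguments: {"type":"object","properties":{"commands":{"type":"string"},"grip_force":{"type":"number"}},"required":["commands"]}

```bash
mkdir -p pics; ls; python3 - <<'E'
from station import telemetry, snapshot
import cv2, numpy as np
for n in("scene","top"):
    s=snapshot(n); cv2.imwrite(f"pics/{n}0.png",cv2.resize(s["image"][:,:,::-1],(800,600),interpolation=cv2.INTER_CUBIC))
    print(n,s["fx"],s["fy"],s["cx"],s["cy"],np.round(s["pose"],4).tolist())
print(telemetry.sense())
E
```

```text
pics
scene 444.8867152055393 444.8867152055393 279.3462888615767 213.93738145593537 [[0.6639, 0.617, -0.4226, 1.0854], [0.7478, -0.5523, 0.3684, -0.4962], [-0.0061, -0.5606, -0.828, 1.2085], [0.0, 0.0, 0.0, 1.0]]
top 441.8508084413444 441.8508084413444 280.3237018368908 210.1530413947419 [[0.0036, -0.9939, 0.1099, 0.3556], [-1.0, -0.0036, 0.0006, -0.0224], [-0.0002, -0.1099, -0.9939, 1.4141], [0.0, 0.0, 0.0, 1.0]]
{'t': 0.1, 'q': array([-1.35349502e+00,  5.28387859e-01,  1.43382441e+00,  1.58704114e-05,
        1.18139197e+00, -1.78500546e-01]), 'qd': array([-0.00065339, -0.00240354, -0.00324127, -0.00042961, -0.00055376,
       -0.0001285 ]), 'tau': array([ 1.66918194e-04, -4.43303955e+01, -1.78586894e+01, -3.11679951e-04,
        3.83563922e-03,  1.90623120e-05]), 'tcp_pos': array([ 0.24085235, -0.57600466,  0.23040649]), 'tool_rot': array([ 9.80481538e-01,  1.96608603e-01, -1.21747966e-05, -1.00574495e-03]), 'force': array([ 0.17865522,  0.29060947, -0.0336054 ]), 'ft_torque': array([-0.00063961, -0.04926889, -0.03442453]), 'gripper_force': 0.0, 'finger_gap': 0.9982426575521326}
```

View pics/scene0.png

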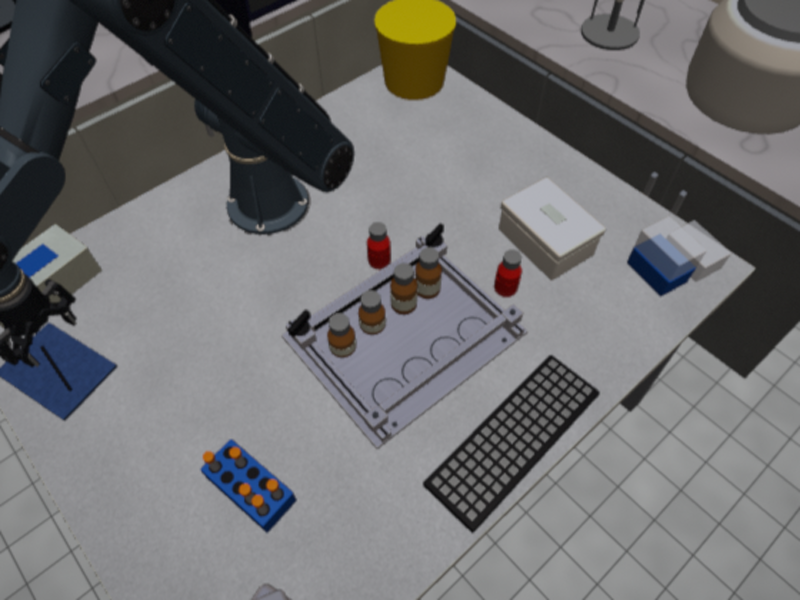

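View pics/top0.png

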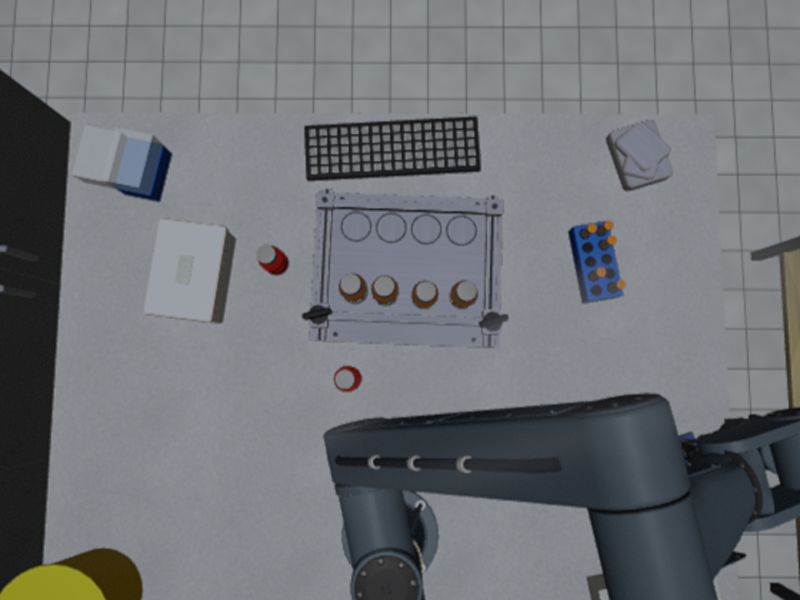

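The top view shows four amber bottles on the platform, with caps at about (352,288), (385,290), (425,293) and (463,293). The two red look-alikes are off the platform at (271,259) and (347,378). The amber ones fit the description, so I'll confirm that in an enlarged crop and measure from it.

```bash
cat > h.py <<'E'
import cv2, numpy as np
from station import telemetry, snapshot
from scipy.spatial.transform import Rotation as R
def crop(n,x0,y0,w,h,k,name):
    s=snapshot(n); im=s["image"][y0:y0+h,x0:x0+w,::-1]
    cv2.imwrite("pics/"+name,cv2.resize(im,(w*k,h*k),interpolation=cv2.INTER_CUBIC)); return s
def ray(s,u,v,z):   # pixel (native) -> world point at height z
    P=s["pose"]; d=P[:3,:3]@[(u-s["cx"])/s["fx"],(v-s["cy"])/s["fy"],1]; o=P[:3,3]
    return o+d*(z-o[2])/d[2]
def proj(s,p):
    P=s["pose"]; c=P[:3,:3].T@(np.asarray(p)-P[:3,3]); return np.array([s["fx"]*c[0]/c[2]+s["cx"],s["fy"]*c[1]/c[2]+s["cy"]])
E
python3 - <<'E'
from h import *
crop("top",208,125,156,122,5,"t1.png"); crop("scene",190,150,190,165,4,"s1.png")
E
```

```text
(no output)
```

View pics/t1.png

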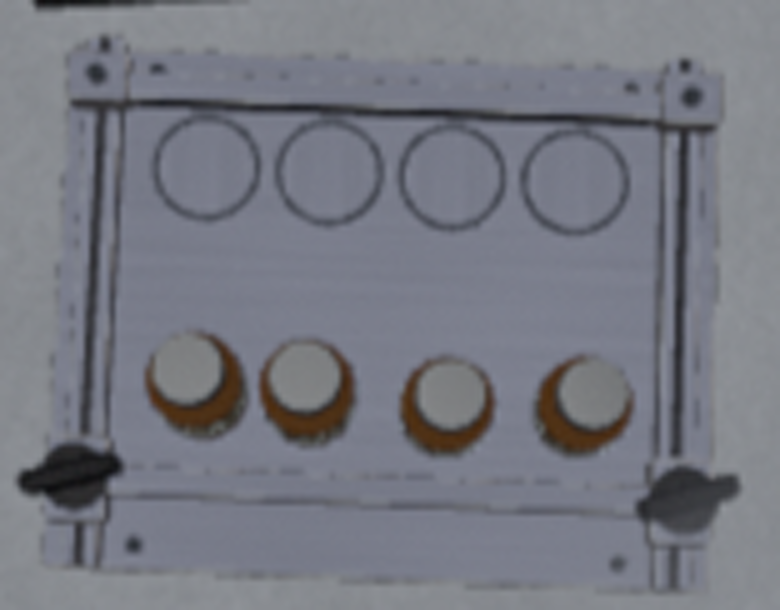

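View pics/s1.png

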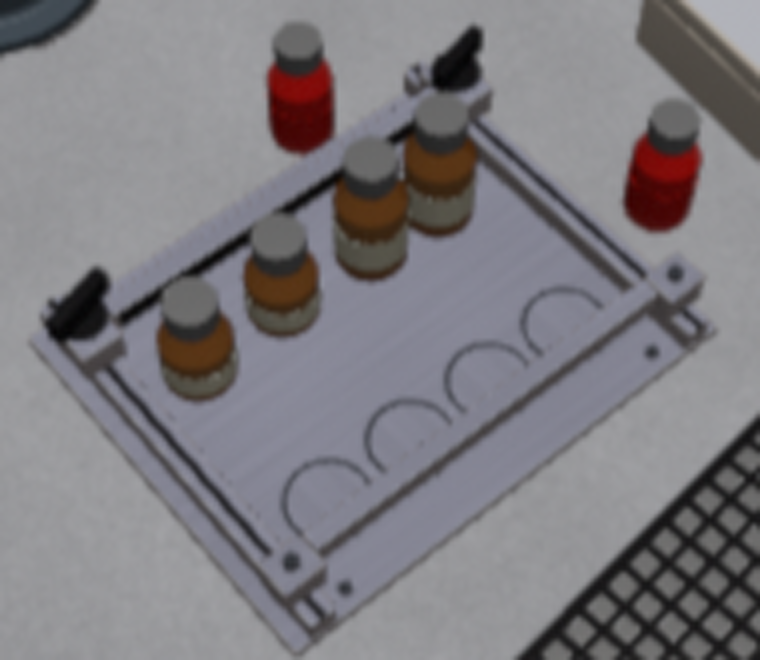

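The crop settles it. The two left amber bottles (top crop 190,368 and 305,375) are tall, and the two right ones (452,395 and 590,393) are short. Ring centres are at (206,168), (329,173), (452,178) and (575,182). The knobs are at (71,477) and (688,500), and both grips lie across the rail, so both are tight.

```bash
cat >> h.py <<'E'
def fit(src,dst):
    a=np.asarray(src)-np.mean(src,0); b=np.asarray(dst)-np.mean(dst,0)
    th=np.arctan2((a[:,0]*b[:,1]-a[:,1]*b[:,0]).sum(),(a*b).sum()); c,s=np.cos(th),np.sin(th)
    M=np.array([[c,-s],[s,c]]); return th,M,np.mean(dst,0)-M@np.mean(src,0)
E
python3 - <<'E'
from h import *
s=snapshot("top"); sc=snapshot("scene")
n=lambda u,v:((u+.5)/5-.5+208,(v+.5)/5-.5+125)
rings=[(77,112.5),(77,37.5),(77,-37.5),(77,-112.5)]
W=[ray(s,*n(*p),.09)[:2]*1000 for p in [(206,168),(329,173),(452,178),(575,182)]]
th,M,t=fit(rings,W); print("yaw",np.degrees(th),"t",t,"res",np.round(np.array(W)-(np.array(rings)@M.T+t),1).tolist())
print("rings W",np.round(W,1).tolist())
for nm,p,z in [("T1",(190,368),.21),("T2",(305,375),.21),("S1",(452,395),.185),("S2",(590,393),.185),("KL",(71,477),.17),("KR",(688,500),.17)]:
    w=ray(s,*n(*p),z); q=proj(sc,w); print(nm,np.round(w*1000,1),"shaker",np.round(M.T@(w[:2]*1000-t),1),"scene crop",np.round((q-[190,150]+.5)*4-.5))
for r in rings:
    q=proj(sc,[*(M@r+t)/1000,.09]);print(np.round((q-[190,150]+.5)*4-.5))
for k,(a,b) in {"L":((25,482),(120,462)),"R":((642,506),(738,483))}.items():
    d=M.T@(ray(s,*n(*b),.18)-ray(s,*n(*a),.18))[:2]; print(k,np.degrees(np.arctan2(-d[1],d[0])))
E
```

```text
yaw -2.0236864627725444 t [580.30641346 -34.73525016] res [[0.1, 0.3], [-0.1, 0.1], [-0.3, -0.1], [0.2, -0.2]]
rings W [[661.4, 75.3], [658.5, 0.1], [655.7, -75.0], [653.5, -150.1]]
T1 [521.5  73.9 210. ] shaker [-62.6 106.5] scene crop [440. 114.]
T2 [517.8  10.6 210. ] shaker [-64.   43.1] scene crop [371. 157.]
S1 [510.2 -71.2 185. ] shaker [-68.8 -38.9] scene crop [276. 235.]
S2 [ 511.6 -148.5  185. ] shaker [ -64.6 -116.2] scene crop [191. 298.]
KL [464.6 143.6 170. ] shaker [-121.9  174.1] scene crop [454.  55.]
KR [ 452.8 -204.9  170. ] shaker [-121.4 -174.6] scene crop [ 77. 302.]
[565. 325.]
[489. 381.]
[411. 440.]
[329. 501.]
L 75.80004803831004
R 74.31010126032758
```

Call:
move_arm --commands "0 0 -12 0 0 -10.6 1;0 0 -24 0 0 -21.2 1;0 0 -36 0 0 -31.8 1;0 0 -48 0 0 -42.4 1;0 0 -60 0 0 -53 1" --grip_force 90

```text
t: 0.92
tcp_pos: [0.241, -0.5765, 0.2916]
tool_rot: [0.788, 0.616, 0.0, -0.0]
force: [0.1, -0.2, -0.1]
finger_gap: 0.998
gripper_force: 0.0
```

Call:
move_arm --commands "50 0 0 0 0 -6.1 1;100 0 0 0 0 -12.3 1;150 0 0 0 0 -12.3 1;200 0 0 0 0 -12.3 1;250 0 0 0 0 -12.3 1"

```text
t: 1.55
tcp_pos: [0.3031, -0.3328, 0.2914]
tool_rot: [0.72, 0.694, 0.0, 0.0]
force: [0.3, -0.4, 0.8]
finger_gap: 1.0
gripper_force: 0.0
```

```bash
cat >> h.py <<'E'
TH=np.radians(-2.02); M=np.array([[np.cos(TH),-np.sin(TH)],[np.sin(TH),np.cos(TH)]]); T0=np.array([580.3,-34.7])
def go(x,y,h,yaw=90):  # shift+turn to put the TCP at shaker x,y, h above platform, tool x at yaw deg from shaker x
    o=telemetry.sense(); r=R.from_quat(o["tool_rot"])
    d=np.array([*(M@[x,y]+T0),h+90])-o["tcp_pos"]*1000
    tgt=R.from_euler("z",yaw+np.degrees(TH),degrees=True)*R.from_euler("x",180,degrees=True)
    p=o["tcp_pos"]*1000
    print("at shaker",np.round(M.T@(p[:2]-T0),1),"h",round(p[2]-90,1),"-> shift",np.round(r.inv().apply(d),1),"turn",np.round((r.inv()*tgt).as_rotvec(degrees=True),1),
      "F",np.round(M.T@o["force"][:2],1),round(o["force"][2],1),"gap",round(o["finger_gap"],3),"gf",round(o["gripper_force"],0),"q6",round(o["q"][5],2),"t",round(o["t"],1))
E
python3 -c "
from h import *
go(-64,43.1,200)"
```

```text
at shaker [-266.6 -307.7] h 201.4 -> shift [350.9 202.4   1.4] turn [ 0.  0. -0.] F [ 0.3 -0.4] 0.8 gap 1.0 gf 0.0 q6 -1.05 t 1.6
```

Call:
move_arm --commands "50 29 0 0 0 0 1;100 58 0 0 0 0 1;150 87 0 0 0 0 1;200 116 0 0 0 0 1;250 145 0 0 0 0 1"

```text
t: 2.17
tcp_pos: [0.4574, -0.0881, 0.2916]
tool_rot: [0.719, 0.695, 0.0, 0.001]
force: [0.5, -0.4, 0.9]
finger_gap: 1.0
gripper_force: 0.0
```

Call:
move_arm --commands "50 29 0 0 0 0 1;90 50 0 0 0 0 1;101 57.4 0 0 0 0 1;101 57.4 0 0 0 0 1;101 57.4 0 0 0 0 1"

```text
t: 2.8
tcp_pos: [0.5168, 0.0081, 0.2912]
tool_rot: [0.72, 0.694, -0.0, -0.0]
force: [-0.4, 0.2, 0.2]
finger_gap: 1.002
gripper_force: 0.0
```

Call:
move_arm --commands "0 0 40 0 0 0 1;0 0 80 0 0 0 1;0 0 105 0 0 0 1;0 0 115 0 0 0 1;0 0 115 0 0 0 1"

```text
t: 3.42
tcp_pos: [0.5172, 0.0084, 0.1762]
tool_rot: [0.72, 0.694, -0.0, -0.0]
force: [-0.3, -0.4, -0.2]
finger_gap: 1.003
gripper_force: 0.0
```

```bash
python3 -c "
from h import *
go(-64,43.1,85)
crop('top',208,125,156,122,5,'t2.png')"
```

```text
at shaker [-64.5  40.8] h 86.2 -> shift [2.3 0.5 1.2] turn [-0.  -0.  -0.1] F [-0.3 -0.4] -0.2 gap 1.003 gf 0.0 q6 -0.16 t 3.4
```

View pics/t2.png

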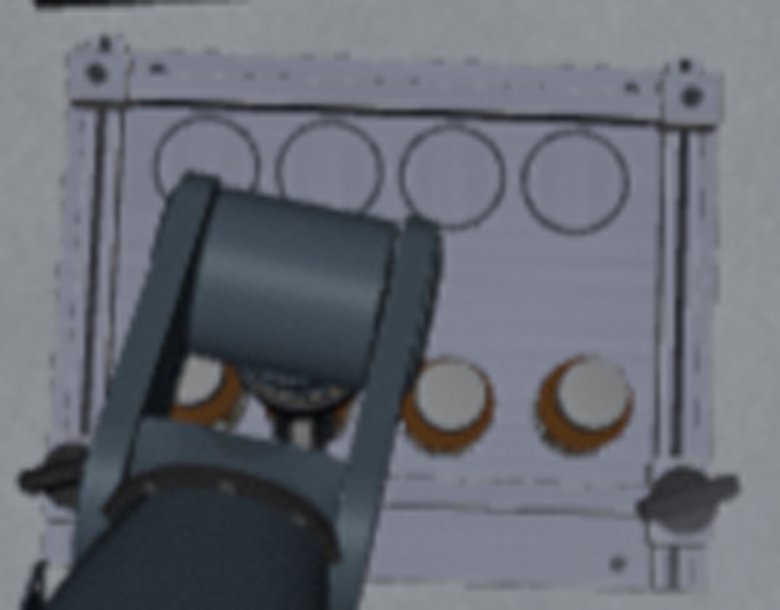

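Call:
move_arm --commands "2.3 0.5 1.2 0 0 0 1;2.3 0.5 1.2 0 0 0 0;2.3 0.5 1.2 0 0 0 -1;2.3 0.5 1.2 0 0 0 -1;2.3 0.5 1.2 0 0 0 -1" --grip_force 90

```text
t: 4.1
tcp_pos: [0.5178, 0.0116, 0.1757]
tool_rot: [0.719, 0.695, -0.0, -0.0]
force: [-2.1, 0.9, 5.5]
finger_gap: 0.446
gripper_force: 89.7
```

Call:
move_arm --commands "0 0 0 0 0 0 -1;0 0 0 0 0 0 -1;0 0 0 0 0 0 -1;0 0 0 0 0 0 -1;0 0 0 0 0 0 -1"

```text
t: 4.72
tcp_pos: [0.5178, 0.0116, 0.1757]
tool_rot: [0.719, 0.695, -0.0, -0.0]
force: [-1.6, 0.1, 5.4]
finger_gap: 0.446
gripper_force: 89.7
```

```bash
python3 -c "
from h import *
go(76.5,-37.5,85)"
```

```text
at shaker [-64.1  44.1] h 85.7 -> shift [-81.6 140.6   0.7] turn [-0.  0.  0.] F [-1.7  0.1] 5.4 gap 0.446 gf 90.0 q6 -0.16 t 4.7
```

Call:
move_arm --commands "-4 7 0 0 0 0 -1;-10 17 0 0 0 0 -1;-17 29 0 0 0 0 -1;-24 41 0 0 0 0 -1;-31 53 0 0 0 0 -1"

```text
t: 5.35
tcp_pos: [0.569, -0.0206, 0.1758]
tool_rot: [0.719, 0.695, -0.0, -0.001]
force: [-3.8, 1.7, 7.9]
finger_gap: 0.449
gripper_force: 90.6
```

Call:
move_arm --commands "-7 12 0 0 0 0 -1;-14 24 0 0 0 0 -1;-21 36 0 0 0 0 -1;-28 48 0 0 0 0 -1;-35 60 0 0 0 0 -1"

```text
t: 5.98
tcp_pos: [0.628, -0.0578, 0.1758]
tool_rot: [0.719, 0.695, -0.0, -0.001]
force: [-3.0, 2.5, 7.3]
finger_gap: 0.448
gripper_force: 90.6
```

```bash
python3 -c "
from h import *
go(76.5,-37.5,85)"
```

```text
at shaker [ 48.5 -21.4] h 85.8 -> shift [-16.1  28.    0.8] turn [-0.1 -0.1  0. ] F [-3.1  2.4] 7.3 gap 0.448 gf 91.0 q6 -0.23 t 6.0
```

Call:
move_arm --commands "-6 10 0 0 0 0 -1;-11 19 0 0 0 0 -1;-14.5 25 0 0 0 0 -1;-15.7 27.2 0 0 0 0 -1;-15.7 27.2 0 0 0 0 -1"

```text
t: 6.6
tcp_pos: [0.6549, -0.0745, 0.1758]
tool_rot: [0.719, 0.695, 0.0, -0.001]
force: [-2.6, 1.0, 5.4]
finger_gap: 0.446
gripper_force: 90.0
```

```bash
python3 -c "
from h import *
go(76.5,-37.5,85)"
```

```text
at shaker [ 76.  -37.2] h 85.8 -> shift [-0.3  0.5  0.8] turn [-0.1 -0.1 -0. ] F [-2.6  0.9] 5.4 gap 0.446 gf 90.0 q6 -0.25 t 6.6
```

Call:
move_arm --commands "0 0 0 0 0 0 1;0 0 0 0 0 0 1;0 0 0 0 0 0 1;0 0 -30 0 0 0 1;0 0 -70 0 0 0 1"

```text
t: 7.22
tcp_pos: [0.6545, -0.0749, 0.2443]
tool_rot: [0.72, 0.694, -0.001, -0.002]
force: [-0.1, -0.6, 0.1]
finger_gap: 1.001
gripper_force: 0.0
```

Call:
move_arm --commands "0 -40 -10 0 0 0 1;30 -80 -10 0 0 0 1;75 -110 -10 0 0 0 1;120 -130 -10 0 0 0 1;143.7 -138.6 -10 0 0 0 1"

```text
t: 7.85
tcp_pos: [0.5203, 0.0753, 0.2552]
tool_rot: [0.719, 0.695, -0.0, -0.0]
force: [1.0, -0.0, -0.1]
finger_gap: 0.999
gripper_force: 0.0
```

```bash
python3 -c "
from h import *
go(-62.6,106.5,85)
crop('scene',190,150,190,165,4,'s2.png')"
```

```text
at shaker [-63.9 107.8] h 165.2 -> shift [-1.4  1.3 80.2] turn [-0.  -0.   0.1] F [1. 0.] -0.1 gap 0.999 gf 0.0 q6 -0.04 t 7.8
```

View pics/s2.png

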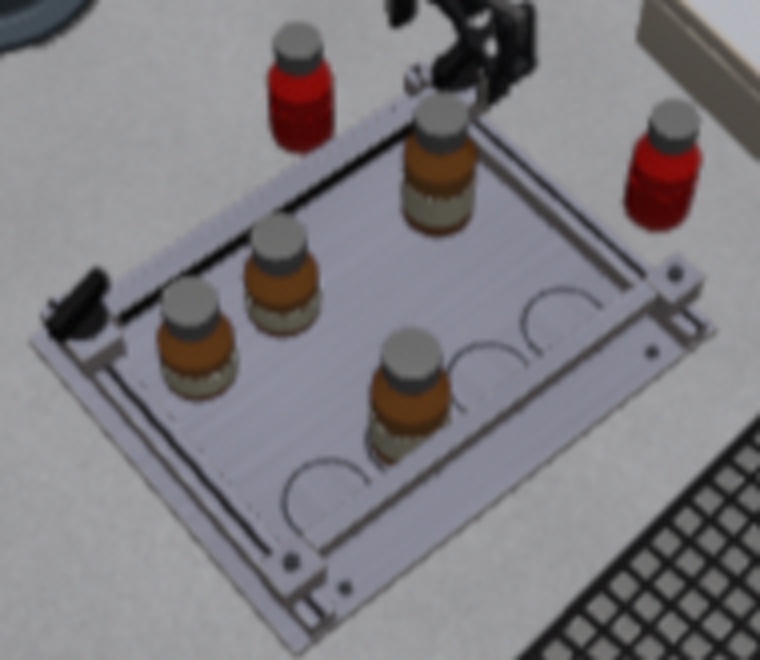

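The first tall bottle stands in the inner right ring, with its cap at (411,348). The other three bottles haven't moved; the next one, T1, has its cap at (442,112).

Call:
move_arm --commands "-1.4 1.3 25 0 0 0 1;-1.4 1.3 55 0 0 0 1;-1.4 1.3 75 0 0 0 1;-1.4 1.3 80 0 0 0 1;-1.4 1.3 80 0 0 0 1"

```text
t: 8.52
tcp_pos: [0.5235, 0.0717, 0.1752]
tool_rot: [0.72, 0.694, 0.0, 0.0]
force: [0.4, -1.2, 0.5]
finger_gap: 0.999
gripper_force: 0.0
```

```bash
python3 -c "
from h import *
go(-62.6,106.5,85)"
```

```text
at shaker [-60.5 104.3] h 85.2 -> shift [ 2.2 -2.1  0.2] turn [ 0.  0. -0.] F [ 0.5 -1.2] 0.5 gap 0.999 gf 0.0 q6 -0.04 t 8.5
```

Call:
move_arm --commands "2 -2 0 0 0 0 1;2 -2 0 0 0 0 0;2 -2 0 0 0 0 -1;2 -2 0 0 0 0 -1;2 -2 0 0 0 0 -1"

```text
t: 9.15
tcp_pos: [0.5211, 0.0741, 0.1758]
tool_rot: [0.719, 0.695, 0.0, 0.0]
force: [-2.0, -0.2, 5.4]
finger_gap: 0.448
gripper_force: 89.8
```

```bash
python3 -c "
from h import *
go(76.5,37.5,85)"
```

```text
at shaker [-63.  106.6] h 85.8 -> shift [-69.1 139.5   0.8] turn [0. 0. 0.] F [-2.  -0.2] 5.4 gap 0.448 gf 90.0 q6 -0.04 t 9.2
```

Call:
move_arm --commands "-3 7 0 0 0 0 -1;-8 17 0 0 0 0 -1;-14 29 0 0 0 0 -1;-20 41 0 0 0 0 -1;-26 53 0 0 0 0 -1"

```text
t: 9.78
tcp_pos: [0.5724, 0.0468, 0.1759]
tool_rot: [0.72, 0.694, -0.0, -0.001]
force: [-3.3, 2.6, 8.2]
finger_gap: 0.446
gripper_force: 90.6
```

Call:
move_arm --commands "-6 12 0 0 0 0 -1;-12 24 0 0 0 0 -1;-18 36 0 0 0 0 -1;-24 48 0 0 0 0 -1;-30 60 0 0 0 0 -1"

```text
t: 10.4
tcp_pos: [0.6315, 0.0147, 0.1759]
tool_rot: [0.719, 0.695, -0.0, -0.001]
force: [-2.7, 1.9, 7.4]
finger_gap: 0.45
gripper_force: 90.6
```

Call:
move_arm --commands "-5 10 0 0 0 0 -1;-10 19 0 0 0 0 -1;-12.5 25 0 0 0 0 -1;-13.1 26.5 0 0 0 0 -1;-13.1 26.5 0 0 0 0 -1"

```text
t: 11.02
tcp_pos: [0.6574, 0.0005, 0.1759]
tool_rot: [0.719, 0.695, -0.0, -0.001]
force: [-2.8, 0.9, 6.5]
finger_gap: 0.45
gripper_force: 90.1
```

```bash
python3 -c "
from h import *
go(76.5,37.5,85)"
```

```text
at shaker [75.8 37.9] h 85.9 -> shift [-0.4  0.7  0.9] turn [-0.1 -0.   0. ] F [-2.8  0.8] 6.5 gap 0.45 gf 90.0 q6 -0.13 t 11.0
```

Call:
move_arm --commands "0 0 0 0 0 0 1;0 0 0 0 0 0 1;0 0 0 0 0 0 1;0 0 -30 0 0 0 1;0 0 -75 0 0 0 1"

```text
t: 11.65
tcp_pos: [0.6571, 0.0001, 0.2488]
tool_rot: [0.72, 0.694, -0.001, -0.002]
force: [0.8, 0.3, 0.0]
finger_gap: 0.995
gripper_force: 0.0
```

Call:
move_arm --commands "0 -40 -10 0 0 0 1;-35 -80 -10 0 0 0 1;-85 -120 -10 0 0 0 1;-135 -140.5 -10 0 0 0 1;-154 -140.5 -10 0 0 0 1"

```text
t: 12.28
tcp_pos: [0.511, -0.1511, 0.2604]
tool_rot: [0.721, 0.693, -0.0, 0.0]
force: [0.3, -0.3, -0.0]
finger_gap: 0.997
gripper_force: 0.0
```

```bash
python3 -c "
from h import *
go(-64.6,-116.2,61)
crop('scene',190,150,190,165,4,'s3.png')"
```

```text
at shaker [ -65.2 -118.8] h 170.4 -> shift [  2.6   0.6 109.4] turn [-0.   0.  -0.2] F [ 0.3 -0.3] -0.0 gap 0.997 gf 0.0 q6 -0.46 t 12.3
```

View pics/s3.png

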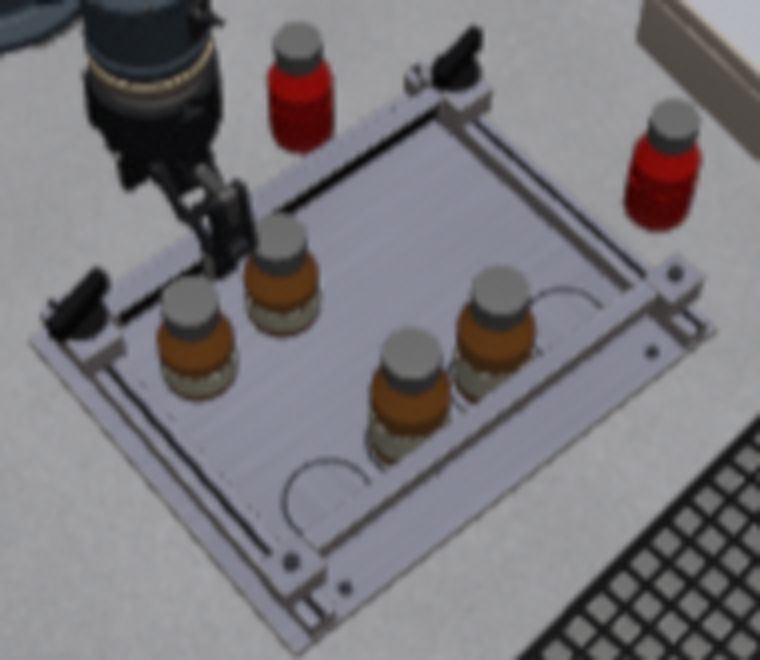

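Both tall bottles stand on the inner rings, and both short ones are unmoved (caps at 190,298 and 279,235). Next is the right-hand short bottle, S2.

Call:
move_arm --commands "0 0 40 0 0 0 1;0 0 80 0 0 0 1;0 0 104 0 0 0 1;0 0 110 0 0 0 1;0 0 110 0 0 0 1"

```text
t: 12.95
tcp_pos: [0.5131, -0.1485, 0.1502]
tool_rot: [0.719, 0.695, 0.0, 0.0]
force: [-0.1, -0.5, -0.6]
finger_gap: 0.998
gripper_force: 0.0
```

Call:
move_arm --commands "0 0 0 0 0 0 0;0 0 0 0 0 0 -1;0 0 0 0 0 0 -1;0 0 0 0 0 0 -1;0 0 0 0 0 0 -1"

```text
t: 13.58
tcp_pos: [0.5125, -0.1491, 0.1512]
tool_rot: [0.72, 0.694, 0.0, 0.001]
force: [-2.6, 0.4, 5.7]
finger_gap: 0.448
gripper_force: 89.6
```

```bash
python3 -c "
from h import *
go(76.5,-112.5,61)"
```

```text
at shaker [ -63.7 -116.7] h 61.2 -> shift [  4.2 140.2   0.4] turn [ 0.1  0.  -0. ] F [-2.6  0.3] 5.7 gap 0.448 gf 90.0 q6 -0.46 t 13.6
```

Call:
move_arm --commands "0 7 0 0 0 0 -1;0 17 0 0 0 0 -1;1 29 0 0 0 0 -1;1 41 0 0 0 0 -1;2 53 0 0 0 0 -1"

```text
t: 14.2
tcp_pos: [0.5648, -0.149, 0.1513]
tool_rot: [0.719, 0.695, -0.001, -0.0]
force: [-4.0, -0.7, 7.9]
finger_gap: 0.443
gripper_force: 90.1
```

Call:
move_arm --commands "0 12 0 0 0 0 -1;0 24 0 0 0 0 -1;1 36 0 0 0 0 -1;1 48 0 0 0 0 -1;2 60 0 0 0 0 -1"

```text
t: 14.82
tcp_pos: [0.625, -0.1492, 0.1513]
tool_rot: [0.719, 0.695, -0.001, -0.0]
force: [-3.9, -0.1, 5.8]
finger_gap: 0.445
gripper_force: 90.1
```

Call:
move_arm --commands "0 10 0 0 0 0 -1;0 19 0 0 0 0 -1;0 25 0 0 0 0 -1;0 27.2 0 0 0 0 -1;0 27.2 0 0 0 0 -1"

```text
t: 15.45
tcp_pos: [0.6518, -0.1501, 0.1514]
tool_rot: [0.719, 0.695, -0.001, -0.0]
force: [-3.4, -0.3, 7.1]
finger_gap: 0.452
gripper_force: 90.0
```

```bash
python3 -c "
from h import *
go(76.5,-112.5,61)"
```

```text
at shaker [  75.5 -112.8] h 61.4 -> shift [0.3 1.  0.4] turn [-0.1  0.   0. ] F [-3.4 -0.4] 7.1 gap 0.452 gf 90.0 q6 -0.36 t 15.4
```

Call:
move_arm --commands "0 0 0 0 0 0 1;0 0 0 0 0 0 1;0 0 0 0 0 0 1;0 0 -45 0 0 0 1;0 0 -105 0 0 0 1"

```text
t: 16.08
tcp_pos: [0.6515, -0.1494, 0.2539]
tool_rot: [0.72, 0.694, -0.001, -0.002]
force: [1.1, -1.2, 0.8]
finger_gap: 1.0
gripper_force: 0.0
```

Call:
move_arm --commands "0 -50 -5 0 0 0 1;30 -100 -5 0 0 0 1;60 -135 -5 0 0 0 1;73.5 -144 -5 0 0 0 1;73.5 -144 -5 0 0 0 1"

```text
t: 16.7
tcp_pos: [0.5117, -0.0709, 0.2605]
tool_rot: [0.719, 0.695, 0.0, 0.001]
force: [0.2, -0.5, -1.0]
finger_gap: 0.999
gripper_force: 0.0
```

```bash
python3 -c "
from h import *
go(-68.8,-38.9,61)
crop('scene',190,150,190,165,4,'s4.png')"
```

```text
at shaker [-67.3 -38.6] h 170.5 -> shift [ -0.2  -1.7 109.5] turn [0.1 0.  0.1] F [ 0.2 -0.5] -1.0 gap 0.999 gf 0.0 q6 -0.32 t 16.7
```

View pics/s4.png

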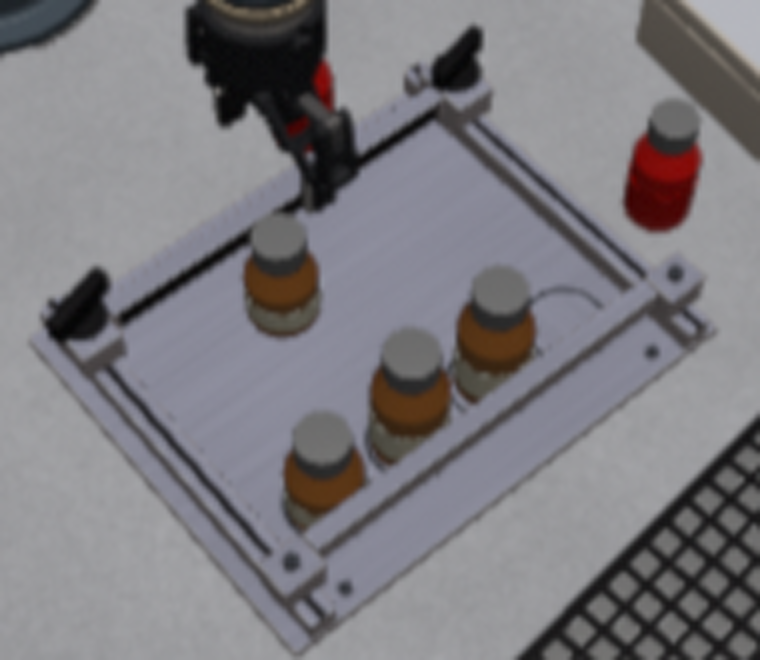

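Three bottles are in place (caps at 411,348, 499,287 and 322,437), and S1 is still at (279,235).

Call:
move_arm --commands "0 -1.5 40 0 0 0 1;0 -1.5 80 0 0 0 1;0 -1.5 104 0 0 0 1;0 -1.5 109.5 0 0 0 1;0 -1.5 109.5 0 0 0 1"

```text
t: 17.38
tcp_pos: [0.511, -0.0721, 0.1506]
tool_rot: [0.72, 0.694, 0.0, 0.0]
force: [-1.1, 0.5, 0.1]
finger_gap: 0.996
gripper_force: 0.0
```

Call:
move_arm --commands "0 0 0 0 0 0 0;0 0 0 0 0 0 -1;0 0 0 0 0 0 -1;0 0 0 0 0 0 -1;0 0 0 0 0 0 -1"

```text
t: 18.0
tcp_pos: [0.5101, -0.0714, 0.1517]
tool_rot: [0.719, 0.695, 0.0, 0.001]
force: [-1.2, 0.1, 5.9]
finger_gap: 0.448
gripper_force: 89.6
```

```bash
python3 -c "
from h import *
go(76.5,112.5,61)"
```

```text
at shaker [-68.9 -39.2] h 61.7 -> shift [151.6 145.4   0.9] turn [0.1 0.  0. ] F [-1.2  0.1] 5.9 gap 0.448 gf 90.0 q6 -0.32 t 18.0
```

Call:
move_arm --commands "5 0 0 0 0 0 -1;14 0 0 0 0 0 -1;25 0 0 0 0 0 -1;36 1 0 0 0 0 -1;47 2 0 0 0 0 -1"

```text
t: 18.62
tcp_pos: [0.5147, -0.0248, 0.1518]
tool_rot: [0.719, 0.695, 0.0, 0.002]
force: [-0.1, -3.2, 5.8]
finger_gap: 0.446
gripper_force: 89.7
```

Call:
move_arm --commands "11 2 0 0 0 0 -1;22 4 0 0 0 0 -1;33 6 0 0 0 0 -1;44 9 0 0 0 0 -1;55 12 0 0 0 0 -1"

```text
t: 19.25
tcp_pos: [0.5281, 0.0299, 0.1518]
tool_rot: [0.719, 0.695, 0.0, 0.001]
force: [-1.7, -2.3, 7.9]
finger_gap: 0.447
gripper_force: 89.8
```

Call:
move_arm --commands "11 2 0 0 0 0 -1;22 4 0 0 0 0 -1;33 7 0 0 0 0 -1;42 10 0 0 0 0 -1;47 14 0 0 0 0 -1"

```text
t: 19.88
tcp_pos: [0.5427, 0.0766, 0.1518]
tool_rot: [0.719, 0.695, -0.001, 0.0]
force: [-3.8, -3.3, 8.4]
finger_gap: 0.446
gripper_force: 90.2
```

```bash
python3 -c "
from h import *
go(76.5,112.5,61)"
```

```text
at shaker [-41.5 109.9] h 61.8 -> shift [  2.4 118.    0.8] turn [-0.   0.1  0.1] F [-3.7 -3.5] 8.4 gap 0.446 gf 90.0 q6 -0.03 t 19.9
```

Call:
move_arm --commands "1 10 0 0 0 0 -1;2 22 0 0 0 0 -1;2.5 34 0 0 0 0 -1;2.5 46 0 0 0 0 -1;2.5 58 0 0 0 0 -1"

```text
t: 20.5
tcp_pos: [0.5996, 0.078, 0.1518]
tool_rot: [0.719, 0.695, -0.001, -0.001]
force: [-4.9, -0.1, 9.9]
finger_gap: 0.443
gripper_force: 90.5
```

Call:
move_arm --commands "0 12 0 0 0 0 -1;0 24 0 0 0 0 -1;0 36 0 0 0 0 -1;0 46 0 0 0 0 -1;0 54 0 0 0 0 -1"

```text
t: 21.12
tcp_pos: [0.654, 0.076, 0.1519]
tool_rot: [0.719, 0.695, -0.001, -0.001]
force: [-4.7, 0.0, 8.8]
finger_gap: 0.443
gripper_force: 90.3
```

Call:
move_arm --commands "0 3 0 0 0 0 -1;0 4.5 0 0 0 0 -1;0 4.5 0 0 0 0 -1;0 4.5 0 0 0 0 -1;0 4.5 0 0 0 0 -1"

```text
t: 21.75
tcp_pos: [0.6585, 0.0759, 0.1519]
tool_rot: [0.719, 0.695, -0.0, -0.001]
force: [-4.4, -0.8, 8.8]
finger_gap: 0.442
gripper_force: 90.2
```

```bash
python3 -c "
from h import *
go(76.5,112.5,61)"
```

```text
at shaker [ 74.2 113.3] h 61.9 -> shift [-0.8  2.3  0.9] turn [-0.1 -0.   0. ] F [-4.4 -1. ] 8.8 gap 0.442 gf 90.0 q6 -0.02 t 21.8
```

Call:
move_arm --commands "-0.6 2 0 0 0 0 -1;-0.6 2 0 0 0 0 -1;-0.6 2 0 0 0 0 1;-0.6 2 0 0 0 0 1;-0.6 2 0 0 0 0 1"

```text
t: 22.38
tcp_pos: [0.6615, 0.0745, 0.1502]
tool_rot: [0.719, 0.695, -0.0, -0.0]
force: [0.3, -0.1, -1.2]
finger_gap: 1.001
gripper_force: 0.0
```

Call:
move_arm --commands "0 0 -40 0 0 0 1;0 0 -80 0 0 0 1;0 -30 -110 0 0 0 1;15 -80 -110 0 0 0 1;35 -130 -110 0 0 0 1"

```text
t: 23.0
tcp_pos: [0.5319, 0.114, 0.2609]
tool_rot: [0.72, 0.694, 0.001, 0.0]
force: [0.7, -0.6, 0.8]
finger_gap: 1.0
gripper_force: 0.0
```

Call:
move_arm --commands "15 -40 0 0 0 -7 1;27 -66 0 0 0 -14 1;27 -68 0 0 0 -14 1;27 -68 0 0 0 -14 1;27 -68 0 0 0 -14 1"

```text
t: 23.62
tcp_pos: [0.4674, 0.1428, 0.2606]
tool_rot: [0.63, 0.776, 0.0, 0.001]
force: [0.1, 0.2, -0.0]
finger_gap: 0.997
gripper_force: 0.0
```

```bash
python3 - <<'E'
from h import *
go(-121.9,175,68,104)
s=crop('top',208,125,156,122,5,'t5.png')
for r in [(77,112.5,120),(77,37.5,120),(77,-37.5,120),(77,-112.5,120),(-121.9,175,90),(-121.9,-175,90)]:
    h=95 if abs(r[1])==112.5 else r[2]
    print(r,np.round((proj(s,[*(M@r[:2]+T0)/1000,.09+h/1000])-[208,125]+.5)*5-.5))
E
```

```text
at shaker [-119.1  173.4] h 170.6 -> shift [  2.2  -2.4 102.6] turn [ 0.1  0.  -0.1] F [0.1 0.3] -0.0 gap 0.997 gf 0.0 q6 -0.14 t 23.6
(77, 112.5, 120) [195. 130.]
(77, 37.5, 120) [326. 125.]
(77, -37.5, 120) [460. 130.]
(77, -112.5, 120) [590. 145.]
(-121.9, 175, 90) [ 67. 475.]
(-121.9, -175, 90) [691. 500.]
```

View pics/t5.png

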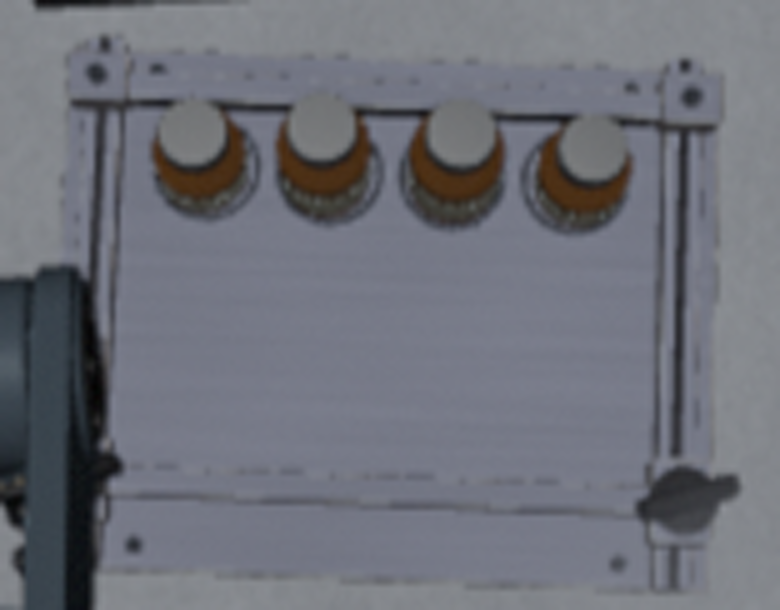

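The caps are at (194,133), (321,131), (460,133) and (593,148), all on their rings. The second one, T1, looks about 3 mm off, so I'll measure the caps more finely.

```bash
python3 - <<'E'
from h import *
s=snapshot('top'); im=s['image'].astype(int)
sub=im[135:175,230:345]; sat=sub.max(2)-sub.min(2)
cv2.imwrite('pics/t6.png',cv2.resize(s['image'][138:174,230:344,::-1],None,fx=7,fy=7,interpolation=cv2.INTER_CUBIC))
for r,h in [((77,112.5),95),((77,37.5),120),((77,-37.5),120),((77,-112.5),95)]:
    p=proj(s,[*(M@r+T0)/1000,.09+h/1000]); q=proj(s,[*(M@r+T0)/1000,.09])
    print(np.round((p-[230,138]+.5)*7-.5),np.round((q-[230,138]+.5)*7-.5), "r cap px",round(20*.441/(1.414-.09-h/1000)*7,0))
E
```

```text
[119.  92.] [135. 145.] r cap px 50.0
[302.  84.] [307. 151.] r cap px 51.0
[491.  91.] [479. 158.] r cap px 51.0
[673. 113.] [651. 164.] r cap px 50.0
```

View pics/t6.png

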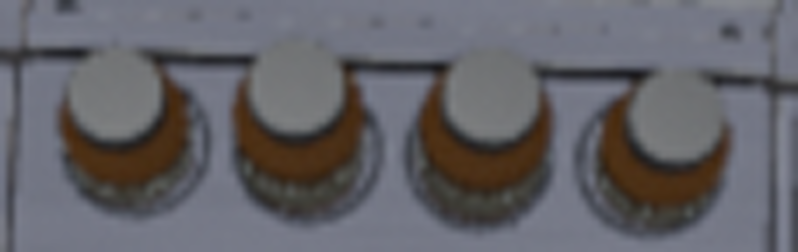

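The caps, at (115,95), (297,89), (490,95) and (679,118), are within about 2.5 mm of the ring centres. That's good enough, so I'm going on to the left knob.

Call:
move_arm --commands "2 -2.4 35 0 0 0 1;2 -2.4 75 0 0 0 1;2 -2.4 98 0 0 0 1;2 -2.4 102.5 0 0 0 1;2 -2.4 102.5 0 0 0 1" --grip_force 60

```text
t: 24.35
tcp_pos: [0.4637, 0.1446, 0.1583]
tool_rot: [0.63, 0.777, 0.0, 0.0]
force: [-0.5, -0.1, 0.8]
finger_gap: 0.999
gripper_force: 0.0
```

Call:
move_arm --commands "0 0 0 0 0 0 -1;0 0 0 0 0 0 -1;0 0 0 0 0 0 -1;0 0 0 0 0 0 -1;0 0 0 0 0 0 -1"

```text
t: 24.98
tcp_pos: [0.4638, 0.145, 0.1587]
tool_rot: [0.629, 0.777, 0.001, 0.001]
force: [0.4, 0.8, 3.9]
finger_gap: 0.15
gripper_force: 60.1
```

```bash
python3 - <<'E'
from h import *
go(-121.9,175,68,180)
print(telemetry.sense()["ft_torque"])
E
```

```text
at shaker [-122.7  175.5] h 68.7 -> shift [-0.6  0.7  0.7] turn [  0.1   0.1 -76. ] F [0.4 0.8] 3.9 gap 0.15 gf 60.0 q6 -0.14 t 25.0
[ 0.14641873 -0.12779414  0.06617761]
```

Call:
move_arm --commands "0 0 0 0 0 -9 -1;0 0 0 0 0 -19 -1;0 0 0 0 0 -29 -1;0 0 0 0 0 -39 -1;0 0 0 0 0 -49 -1"

```text
t: 25.6
tcp_pos: [0.4637, 0.1448, 0.1586]
tool_rot: [0.248, 0.969, 0.0, 0.001]
force: [0.3, -0.5, 4.1]
finger_gap: 0.147
gripper_force: 60.1
```

Call:
move_arm --commands "0 0 0 0 0 -10 -1;0 0 0 0 0 -20 -1;0 0 0 0 0 -27 -1;0 0 0 0 0 -27 -1;0 0 0 0 0 -27 -1"

```text
t: 26.22
tcp_pos: [0.4637, 0.1447, 0.1586]
tool_rot: [0.019, 1.0, -0.0, 0.001]
force: [0.3, 0.3, 6.1]
finger_gap: 0.153
gripper_force: 60.4
```

```bash
python3 - <<'E'
from h import *
go(-121.9,175,68,180)
print(telemetry.sense()["ft_torque"])
E
```

```text
at shaker [-122.9  175.2] h 68.6 -> shift [-1.  -0.2  0.6] turn [-0.   0.1 -0.1] F [0.3 0.3] 6.1 gap 0.153 gf 60.0 q6 -1.46 t 26.2
[-0.0889177   0.00665327 -0.0439703 ]
```

Call:
move_arm --commands "0 0 0 0 0 0 1;0 0 0 0 0 0 1;0 0 0 0 0 0 1;0 0 -40 0 0 0 1;0 0 -80 0 0 0 1"

```text
t: 26.85
tcp_pos: [0.4624, 0.1447, 0.2384]
tool_rot: [0.018, 1.0, -0.0, -0.001]
force: [0.8, 0.7, -0.2]
finger_gap: 0.995
gripper_force: 0.0
```

Call:
move_arm --commands "0 -45 0 0 0 10 1;0 -95 0 0 0 20 1;0 -150 0 0 0 30 1;0 -205 0 0 0 40 1;0 -260 0 0 0 50 1"

```text
t: 27.48
tcp_pos: [0.4535, -0.1166, 0.2381]
tool_rot: [0.441, 0.897, 0.0, -0.0]
force: [1.3, 0.3, 0.1]
finger_gap: 1.003
gripper_force: 0.0
```

```bash
python3 - <<'E'
from h import *
go(-122.2,-175,68,105)
E
```

```text
at shaker [-123.8  -86.4] h 148.1 -> shift [-69.3 -55.3  80.1] turn [ 0.  -0.  24.7] F [1.3 0.3] 0.1 gap 1.003 gf 0.0 q6 -1.15 t 27.5
```

Call:
move_arm --commands "-30 -25 0 0 0 10 1;-60 -47 0 0 0 20 1;-69 -55 0 0 0 24.7 1;-69 -55 0 0 0 24.7 1;-69 -55 0 0 0 24.7 1"

```text
t: 28.1
tcp_pos: [0.4526, -0.2024, 0.2379]
tool_rot: [0.62, 0.785, 0.0, -0.001]
force: [0.2, 0.3, -0.2]
finger_gap: 1.001
gripper_force: 0.0
```

```bash
python3 - <<'E'
from h import *
go(-122.2,-175,68,105)
E
```

```text
at shaker [-121.7 -172.1] h 147.9 -> shift [-2.7 -1.2 79.9] turn [-0.  -0.1  0.4] F [0.2 0.3] -0.2 gap 1.001 gf 0.0 q6 -0.88 t 28.1
```

Call:
move_arm --commands "-2.7 -1.2 30 0 0 0.4 1;-2.7 -1.2 60 0 0 0.4 1;-2.7 -1.2 77 0 0 0.4 1;-2.7 -1.2 80 0 0 0.4 1;-2.7 -1.2 80 0 0 0.4 1"

```text
t: 28.72
tcp_pos: [0.4527, -0.2057, 0.1585]
tool_rot: [0.623, 0.782, 0.0, 0.0]
force: [-0.3, -0.2, 0.4]
finger_gap: 0.999
gripper_force: 0.0
```

Call:
move_arm --commands "0 0 0 0 0 0 -1;0 0 0 0 0 0 -1;0 0 0 0 0 0 -1;0 0 0 0 0 0 -1;0 0 0 0 0 0 -1"

```text
t: 29.35
tcp_pos: [0.4521, -0.2064, 0.1585]
tool_rot: [0.623, 0.782, -0.0, -0.0]
force: [-2.6, -1.0, 5.3]
finger_gap: 0.147
gripper_force: 58.8
```

Call:
move_arm --commands "0 0 0 0 0 -9 -1;0 0 0 0 0 -19 -1;0 0 0 0 0 -29 -1;0 0 0 0 0 -39 -1;0 0 0 0 0 -49 -1"

```text
t: 29.98
tcp_pos: [0.4529, -0.2057, 0.1585]
tool_rot: [0.241, 0.971, 0.001, 0.001]
force: [1.2, 3.0, 3.6]
finger_gap: 0.151
gripper_force: 58.6
```

Call:
move_arm --commands "0 0 0 0 0 -10 -1;0 0 0 0 0 -20 -1;0 0 0 0 0 -26 -1;0 0 0 0 0 -26 -1;0 0 0 0 0 -26 -1"

```text
t: 30.6
tcp_pos: [0.4528, -0.2052, 0.1585]
tool_rot: [0.02, 1.0, 0.001, 0.0]
force: [1.1, 4.3, 5.2]
finger_gap: 0.152
gripper_force: 58.9
```

```bash
python3 - <<'E'
from h import *
go(47-8,-175,68,180)
print(telemetry.sense()["ft_torque"])
s=crop('top',208,125,156,122,5,'t7.png')
E
```

```text
at shaker [-121.4 -174.9] h 68.5 -> shift [-160.4    0.7    0.6] turn [ 0.1  0.1 -0.3] F [1.  4.4] 5.2 gap 0.152 gf 59.0 q6 -2.18 t 30.6
[ 0.85363293 -0.23065773 -0.09673394]
```

View pics/t7.png

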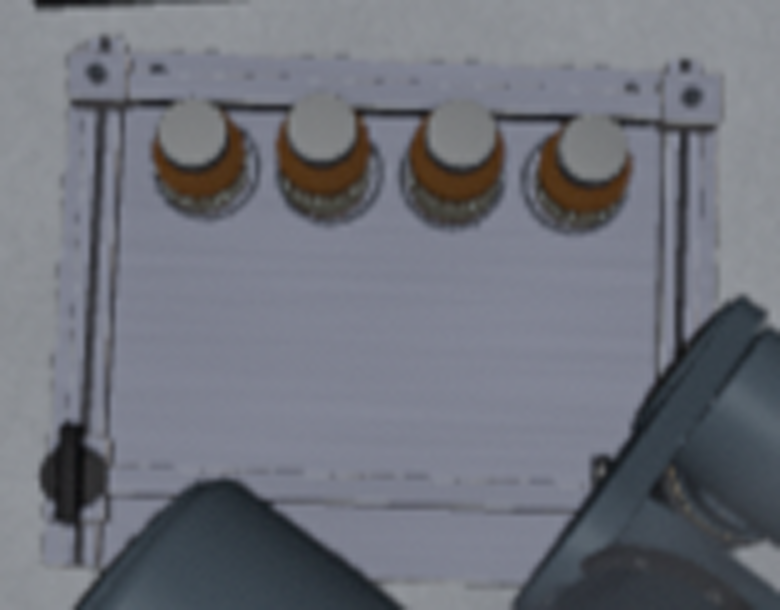

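The left knob is loose (its grip at (70,475) lies along the rail), and all four bottles are still on their rings. Next I push the bar by the right knob.

Call:
move_arm --commands "-5 0.4 0 0 0 0 -1;-15 0.4 0 0 0 0 -1;-26 0.4 0 0 0 0 -1;-38 0.4 0 0 0 0 -1;-50 0.4 0 0 0 0 -1"

```text
t: 31.28
tcp_pos: [0.5019, -0.2069, 0.1585]
tool_rot: [0.02, 1.0, 0.001, -0.001]
force: [-1.8, 3.1, 6.0]
finger_gap: 0.15
gripper_force: 59.0
```

```bash
python3 - <<'E'
from h import *
go(41,-175,68,180)
E
```

```text
at shaker [ -72.3 -174.8] h 68.5 -> shift [-113.3    0.3    0.3] turn [ 0.1 -0.1 -0.2] F [-1.9  3.1] 6.0 gap 0.15 gf 59.0 q6 -2.13 t 31.3
```

Call:
move_arm --commands "-11 0 0 0 0 0 -1;-22 0 0 0 0 0 -1;-33 0 0 0 0 0 -1;-44 0 0 0 0 0 -1;-55 0 0 0 0 0 -1"

```text
t: 31.9
tcp_pos: [0.5569, -0.2088, 0.1585]
tool_rot: [0.02, 1.0, 0.001, -0.001]
force: [-2.0, 2.8, 6.4]
finger_gap: 0.152
gripper_force: 59.0
```

Call:
move_arm --commands "-11 0 0 0 0 0 -1;-21 0 0 0 0 0 -1;-30 0 0 0 0 0 -1;-38 0 0 0 0 0 -1;-44 0 0 0 0 0 -1"

```text
t: 32.52
tcp_pos: [0.6011, -0.2104, 0.1585]
tool_rot: [0.02, 1.0, 0.001, -0.001]
force: [-2.3, 2.9, 6.4]
finger_gap: 0.15
gripper_force: 58.9
```

```bash
python3 - <<'E'
from h import *
go(41,-175,68,180)
E
```

```text
at shaker [  27.  -174.9] h 68.5 -> shift [-14.   -0.    0.5] turn [ 0.1 -0.1 -0.2] F [-2.4  2.8] 6.4 gap 0.15 gf 59.0 q6 -2.04 t 32.5
```

Call:
move_arm --commands "-3 0 0 0 0 0 -1;-5 0 0 0 0 0 -1;-7 0 0 0 0 0 -1;-9 0 0 0 0 0 -1;-10 0 0 0 0 0 -1"

```text
t: 33.15
tcp_pos: [0.611, -0.2108, 0.1585]
tool_rot: [0.02, 1.0, 0.001, -0.0]
force: [-2.0, 4.6, 4.9]
finger_gap: 0.149
gripper_force: 58.9
```

Call:
move_arm --commands "-0.6 0 0 0 0 0 -1;-1.2 0 0 0 0 0 -1;-1.8 0 0 0 0 0 -1;-2.4 0 0 0 0 0 -1;-3 0 0 0 0 0 -1"

```text
t: 33.78
tcp_pos: [0.613, -0.2109, 0.1585]
tool_rot: [0.02, 1.0, 0.001, -0.002]
force: [-3.8, 2.9, 7.4]
finger_gap: 0.153
gripper_force: 59.1
```

```bash
python3 - <<'E'
from h import *
go(41,-175,68,180)
E
```

```text
at shaker [  38.9 -174.9] h 68.5 -> shift [-2.1 -0.1  0.5] turn [ 0.1 -0.2 -0.2] F [-3.9  2.7] 7.4 gap 0.153 gf 59.0 q6 -2.03 t 33.8
```

Call:
move_arm --commands "-0.4 0 0 0 0 0 -1;-0.8 0 0 0 0 0 -1;-1.2 0 0 0 0 0 -1;-1.6 0 0 0 0 0 -1;-2 0 0 0 0 0 -1"

```text
t: 34.4
tcp_pos: [0.6137, -0.2109, 0.1585]
tool_rot: [0.02, 1.0, 0.001, -0.003]
force: [-6.2, 3.3, 8.6]
finger_gap: 0.149
gripper_force: 59.3
```

```bash
python3 - <<'E'
from h import *
go(41,-175,68,180)
E
```

```text
at shaker [  39.6 -174.9] h 68.5 -> shift [-1.4 -0.1  0.5] turn [ 0.1 -0.3 -0.2] F [-6.4  3.1] 8.6 gap 0.149 gf 59.0 q6 -2.03 t 34.4
```

Call:
move_arm --commands "-0.7 0 0 0 0 0 -1;-1.4 0 0 0 0 0 -1;-2.1 0 0 0 0 0 -1;-2.8 0 0 0 0 0 -1;-3.5 0 0 0 0 0 -1"

```text
t: 35.02
tcp_pos: [0.6143, -0.2109, 0.1584]
tool_rot: [0.019, 1.0, 0.001, -0.006]
force: [-14.6, 2.7, 13.4]
finger_gap: 0.155
gripper_force: 59.9
```

```bash
python3 - <<'E'
from h import *
go(41,-175,68,180)
E
```

```text
at shaker [  40.2 -174.9] h 68.4 -> shift [-0.8 -0.1  0.4] turn [ 0.1 -0.7 -0.2] F [-14.7   2.2] 13.4 gap 0.155 gf 60.0 q6 -2.03 t 35.0
```

Call:
move_arm --commands "-0.3 0 0 0 0 9 -1;-0.3 0 0 0 0 18 -1;-0.3 0 0 0 0 28 -1;-0.3 0 0 0 0 38 -1;-0.3 0 0 0 0 48 -1"

```text
t: 35.65
tcp_pos: [0.6139, -0.2118, 0.1585]
tool_rot: [0.426, 0.905, -0.002, -0.007]
force: [-14.9, 0.3, 12.4]
finger_gap: 0.151
gripper_force: 60.2
```

Call:
move_arm --commands "0 0 0 0 0 10 -1;0 0 0 0 0 20 -1;0 0 0 0 0 29 -1;0 0 0 0 0 36 -1;0 0 0 0 0 36 -1"

```text
t: 36.28
tcp_pos: [0.6131, -0.2121, 0.1585]
tool_rot: [0.683, 0.731, -0.005, -0.006]
force: [-15.9, -0.5, 12.6]
finger_gap: 0.142
gripper_force: 60.4
```

```bash
python3 - <<'E'
from h import *
go(41,-175,68,97)
print(telemetry.sense()["ft_torque"])
E
```

```text
at shaker [  39.1 -176.1] h 68.5 -> shift [0.9 2.  0.4] turn [-0.9 -0.1 -1.1] F [-15.9  -1. ] 12.6 gap 0.142 gf 60.0 q6 -0.57 t 36.3
[-0.03508188  2.34126006  0.16006941]
```

Call:
move_arm --commands "0 0 0 0 0 0 1;0 0 0 0 0 0 1;0 0 0 0 0 0 1;0 0 -40 0 0 0 1;0 0 -95 0 0 0 1"

```text
t: 36.9
tcp_pos: [0.6194, -0.2115, 0.2519]
tool_rot: [0.683, 0.731, -0.001, -0.002]
force: [1.1, -0.8, -0.3]
finger_gap: 0.999
gripper_force: 0.0
```

Call:
move_arm --commands "30 0 0 0 0 -10 1;80 0 0 0 0 -20 1;135 0 0 0 0 -30 1;190 0 0 0 0 -40 1;245 0 0 0 0 -50 1"

```text
t: 37.52
tcp_pos: [0.6037, 0.0342, 0.253]
tool_rot: [0.308, 0.952, 0.0, 0.0]
force: [0.1, -0.4, -0.4]
finger_gap: 0.997
gripper_force: 0.0
```

```bash
python3 - <<'E'
from h import *
go(41,175,68,180)
E
```

```text
at shaker [21.  69.6] h 163.0 -> shift [42.1 98.6 95. ] turn [  0.    0.  -33.8] F [ 0.2 -0.4] -0.4 gap 0.997 gf 0.0 q6 -1.07 t 37.5
```

Call:
move_arm --commands "15 35 0 0 0 -10 1;30 70 0 0 0 -20 1;42 98.5 0 0 0 -30 1;42 98.5 0 0 0 -33.8 1;42 98.5 0 0 0 -33.8 1"

```text
t: 38.15
tcp_pos: [0.6278, 0.1374, 0.2528]
tool_rot: [0.02, 1.0, -0.0, -0.0]
force: [0.1, 0.1, -0.7]
finger_gap: 1.002
gripper_force: 0.0
```

```bash
python3 - <<'E'
from h import *
go(40.5,175,68,180)
crop('scene',190,150,190,165,4,'s8.png')
E
```

```text
at shaker [ 41.5 173.7] h 162.8 -> shift [ 1.   1.3 94.8] turn [-0.  -0.  -0.3] F [0.1 0.1] -0.7 gap 1.002 gf 0.0 q6 -1.49 t 38.1
```

View pics/s8.png

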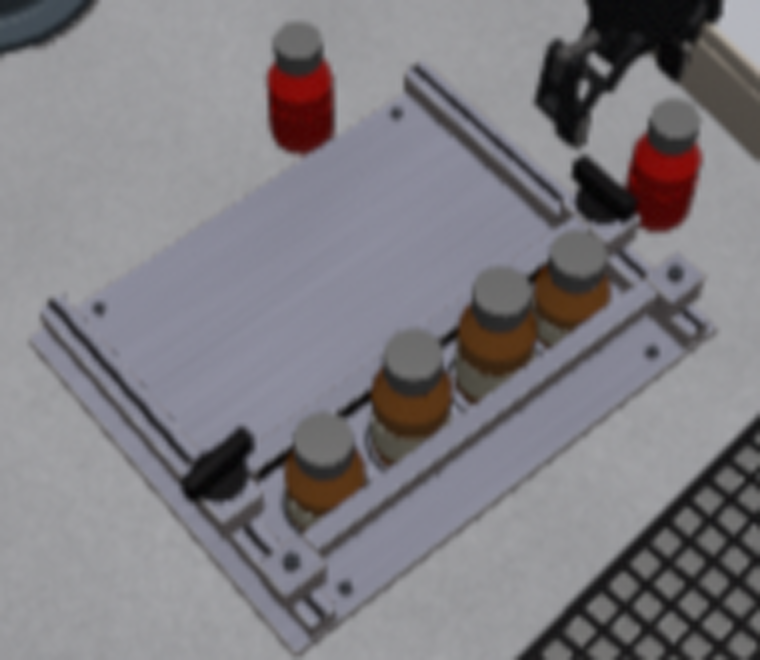

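The bar presses the four bottles (caps at 322,437, 412,352, 499,287 and 577,252). The right knob is turned across the rail, and the left one at (603,190) is still loose. I'll descend half-open so the fingers clear the left short bottle.

Call:
move_arm --commands "1 1.3 20 0 0 0 0;1 1.3 50 0 0 0 0;1 1.3 80 0 0 0 0;1 1.3 94 0 0 0 0;1 1.3 94.5 0 0 0 0"

```text
t: 38.83
tcp_pos: [0.6264, 0.1377, 0.1578]
tool_rot: [0.021, 1.0, -0.0, -0.001]
force: [-0.3, -0.2, 0.3]
finger_gap: 0.498
gripper_force: 0.0
```

Call:
move_arm --commands "0 0 0 0 0 0 -1;0 0 0 0 0 0 -1;0 0 0 0 0 0 -1;0 0 0 0 0 0 -1;0 0 0 0 0 0 -1"

```text
t: 39.45
tcp_pos: [0.6278, 0.1388, 0.1603]
tool_rot: [0.02, 1.0, 0.001, 0.002]
force: [-0.2, 2.4, 5.8]
finger_gap: 0.15
gripper_force: 60.9
```

```bash
python3 - <<'E'
from h import *
go(40.5,175,68,180)
E
```

```text
at shaker [ 41.4 175.1] h 70.3 -> shift [ 0.9 -0.1  2.3] turn [ 0.1  0.2 -0.3] F [-0.2  2.4] 5.8 gap 0.15 gf 61.0 q6 -1.49 t 39.5
```

Call:
move_arm --commands "0 0 0 0 0 9 -1;0 0 0 0 0 18 -1;0 0 0 0 0 28 -1;0 0 0 0 0 38 -1;0 0 0 0 0 48 -1"

```text
t: 40.08
tcp_pos: [0.6269, 0.137, 0.1602]
tool_rot: [0.427, 0.904, -0.001, 0.001]
force: [-2.4, -2.8, 8.3]
finger_gap: 0.147
gripper_force: 61.2
```

Call:
move_arm --commands "0 0 0 0 0 10 -1;0 0 0 0 0 20 -1;0 0 0 0 0 29 -1;0 0 0 0 0 37 -1;0 0 0 0 0 37 -1"

```text
t: 40.7
tcp_pos: [0.6254, 0.1364, 0.1603]
tool_rot: [0.689, 0.725, -0.002, 0.001]
force: [-4.7, -3.5, 9.4]
finger_gap: 0.149
gripper_force: 62.7
```

```bash
python3 - <<'E'
from h import *
go(40.5,175,68,97)
print(telemetry.sense()["ft_torque"])
E
```

```text
at shaker [ 39.  172.6] h 70.3 -> shift [2.3 1.7 2.2] turn [-0.2  0.2 -2.1] F [-4.6 -3.7] 9.4 gap 0.149 gf 63.0 q6 -0.01 t 40.7
[-0.44465763  0.8030902   0.8402793 ]
```

Call:
move_arm --commands "0 0 0 0 0 0 0;0 0 0 0 0 0 0;0 0 0 0 0 0 0;0 0 -40 0 0 0 0;0 0 -100 0 0 0 0"

```text
t: 41.32
tcp_pos: [0.6253, 0.138, 0.2569]
tool_rot: [0.69, 0.723, -0.002, -0.002]
force: [1.1, 0.2, 0.4]
finger_gap: 0.506
gripper_force: 0.0
```

Call:
move_arm --commands "30 -30 -10 0 0 0 0;60 -80 -20 0 0 0 0;60 -130 -30 0 0 0 0;60 -180 -30 0 0 0 0;60 -200 -30 0 0 0 0"

```text
t: 41.95
tcp_pos: [0.4208, 0.1888, 0.2885]
tool_rot: [0.69, 0.724, -0.001, -0.001]
force: [-0.2, 0.1, 0.9]
finger_gap: 0.497
gripper_force: 0.0
```

```bash
python3 - <<'E'
from h import *
s=crop('top',208,125,156,122,5,'t9.png')
for r,h in [((77,112.5),95),((77,37.5),120),((77,-37.5),120),((77,-112.5),95)]:
    print(np.round((proj(s,[*(M@r+T0)/1000,.09+h/1000])-[208,125]+.5)*5-.5))
E
```

```text
[195. 130.]
[326. 125.]
[460. 130.]
[590. 145.]
```

View pics/t9.png

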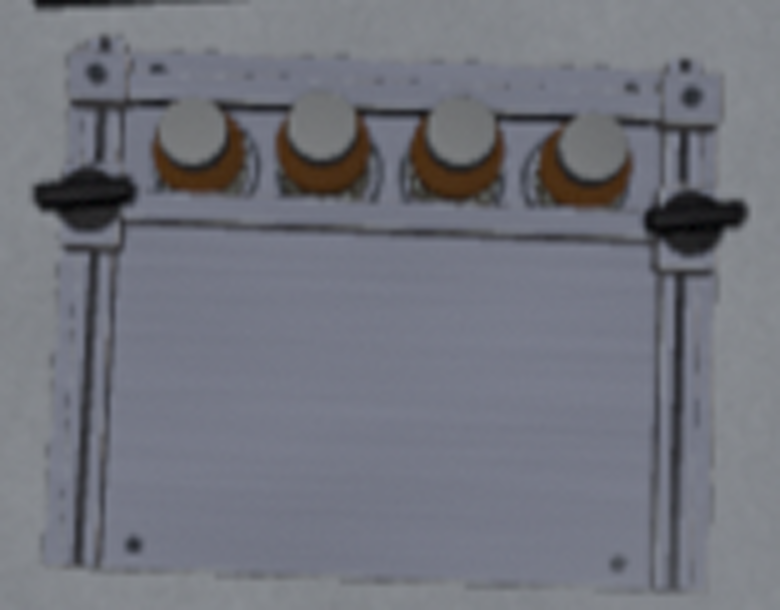

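The caps are at (193,132), (322,128), (460,131) and (594,147), all within about 2.5 mm of their rings. Both knobs, at (85,192) and (695,217), lie across the rails and the bar is against the bottles, so I'm handing in.

```bash
python3 -c "
from station import ticket
print(ticket.sign_off())"
```

```text
the job is handed in; nothing more can be done
None
```

I've handed the job in: the two tall bottles are on the inner rings and the two short ones on the outer rings, each within about 2.5 mm of centre by the last picture. The near bar was pressed against them at about 15 N, and both knobs were turned to their tight stops.

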